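# Pack the paint tubes and lock the tray in its carrying case

## Robot

A 6-joint arm with a two-finger parallel gripper is mounted at the origin on the work surface. World frame = base frame: x ahead of the robot, y to its left, z up, the work surface at z = 0. Lengths are in m, angles in rad, forces in N, time in s.
With the tool pointing down it reaches from about 0.35 to 0.925 m from the base axis. Payload 6.4 kg.
Tool frame: the origin (TCP) lies midway between the tips of the shut fingers; the grasp point (between the pads) lies 19 mm behind it; z points along the fingers, y is the line along which they close (so a half turn about z gives the same grasp; the last joint's range is limited). The gripper opens to 85 mm and grips with 20 to 120 N. Pads are 22 mm wide; open, the fingers measure 114 mm over their backs; the gripper's body (76 mm by 85 mm) begins 54 mm behind the grasp point. The pads swing forward as they close: fully open they stand 13 mm farther back than shut.
Start: joints at [1.079, 0.245, 1.558, -0, 1.339, -0.174], TCP at [0.203, 0.617, 0.231] pointing down, gripper open.
Joint ranges: [-3.13, 3.13], [-1.02, 2.26], [0.13, 2.54], [-0.95, 4.09], [0.21, 2.88], [-2.74, 2.74]. Speed limits (rad/s): [2.57, 2.57, 3.14, 3.14, 3.14, 3.14].

## Interface

Orientations are given as a unit quaternion [w, x, y, z].
In Python, from cell import bot, camera, ticket gives the robot as it stands.
- The arm moves only by the tool play_rows, never from a script. Its argument "series" is a list of rows, each a list of 3 entries, a list of its own where there are three numbers: the turn, a rotation vector about the tool's x, y, z in degrees, then the shift along the tool's x, y, z in cm, then the gripper's target within -1 to 1 (shut at 1, half-way at 0, fully open at -1). In form: [[[rx, ry, rz], [x, y, z], grip], ...]. A call has exactly 5 rows; each row is the pose to reach, as a shift and turn from the pose commanded when the call began, along the tool's axes at that moment; what a row does not reach only later rows make up. A row lasts 1/10 s, in which the tool goes at most 50 mm and 8.59 degrees, less where a joint would pass 70% of its speed; a pose out of reach is approached as far as the arm can. A call with a gripper value outside its range is refused whole. The fingers move at their own pace and stop on an object; "force" is the grip in N (left out, the last holds). Time passes only in rows, so rows that repeat a pose let the fingers close, or fill a call up. It gives the time, the measured TCP pose, the force, the opening and the grip force at its end, in the units of the state.
- bot.observe(): the state, without advancing time (a new reading comes with each control period).
- camera(name): name is "scene" or "top" or "wrist"; returns a dict with "pixels" (480x640x3 uint8, red, green, blue), "K" (3x3 intrinsics, pixels), "R" (3x3) and "t" (3): a world point X has camera coordinates R X + t; the wrist camera has in their place "tool_from_camera" (4x4, takes a point from camera to tool coordinates, whose origin is the TCP and whose axes are the flange's). Camera axes: x right, y down, z forward; pixel columns grow to the right and rows downward; lengths in m; the calibration is good to about 2 mm. A picture is of the moment at which its call begins: read the wrist's pose just before it. There is no depth.
- ticket.sign_off(): hands the job in; it is judged then, once.
The state is a dict: "time_s": time; "joint_positions": joint angles; "joint_velocities": joint speeds; "tau": joint torques, N m; "tool_pos": TCP position; "tcp_rot": TCP orientation; "contact_force": force on the tool from outside, world axes, zero at the start; "moment": the same for the moment, N m; "grip_width": finger opening in m; "gripper_force": force on a finger pad.
Only numpy, scipy, OpenCV 4.12 (cv2) and the standard library are available. Lean on these libraries where they do the work, as an engineer would, in place of code of your own. Each camera call takes 0.05 s, during which the arm holds its last target. There are 200 camera calls.

## Task

Pack for a painting trip: lay every paint tube that is on the table flat in the tray, one to a lane across the tray, slide the loaded tray fully home into the carrying case and lock it in. The spring-loaded captive screw on the case bars the way, so first pull it up until its thread catches and screw it counter-clockwise up to its stop; when the tray is home, screw it back clockwise until it snaps down into the tray's notch. Leave the jar, the solvent bottle and the mug where they stand.

Things in the scene. Friction and masses are not known exactly. Their poses are not given: they have to be found in the camera images.
- case: flat carrying case, plywood with a clear acrylic top, fixed on the table; outside 216 (x) x 170 (y) x 44 mm high. Origin: centre of its underside. Open at its -x end (the mouth); the tray goes in along its +x. Inside 158 wide, floor 3 mm above the table, 37 mm high, back wall at x = +102 mm. With the tray fully home tray_grip stands at case x = -138, y = 0 mm, 35 mm above the table
- case_mouth (a point): middle of the mouth's threshold, on the case's floor (case x = -108 mm, y = 0, 3 mm above the table); axes as the case. A lip slopes from the threshold down to the table and cheeks flare outward from the side walls, both standing about 20 mm out from the mouth
- screw_grip (a point): centre of the brass knurled head (26 mm diameter, 24 mm high, axis vertical) of the captive spring screw in the case's top, at case x = -60, y = +67 mm; it moves with the head. Screw right down: head from 60 to 84 mm above the table, this point at 73 mm. Below it is a dark bush, 30 mm diameter, up to 50 mm above the table
- screw_pin (a point): tip of the screw's steel pin, 8 mm diameter, which comes down through the case's top under the head. Screw right down: 14 mm above the table, barring the tray's way 48 mm inside the mouth. Screw fully up: 27 mm above the table, clear of the tray, whose rim is 23 mm above the table in the case
- screw_pull (a joint): how far the screw is pulled straight up against its spring, m: 0 down, stop at 0.0105. The spring pulls it down with 6.4 N, rising to 10.6 N. Down, a lug keeps it from turning. Pulled up more than about 9 mm and then turned 0.3 rad or more counter-clockwise, its thread has caught: it stays up by itself, reading 0.0085
- screw_turn (a joint): turn of the screw, rad, counter-clockwise seen from above is positive: 0 to the stop at 4.2. Turns only while pulled up (friction about 0.05 N m; stays where it is left). Each radian lifts head and pin by a further 1.2 mm (5 mm at the stop), not counted in screw_pull. Turned clockwise back to 0 (within 0.1) the lug finds its slot and the spring snaps the screw down
- tray_grip (a point): centre of the upright black grip of the loose aluminium tube tray (about 0.35 kg, slides on the table), 32 mm above the tray's underside. Grip 40 long (x) x 14 thick (y) mm, from 4 to 46 mm above the underside. Axes are the tray's: +x points from the grip to the end that goes into the case first, z up. The tray's body reaches from x = +34 to +240 mm of this point
- tray_notch (a point): the 14 mm wide notch in the tray's +y rim flange that takes the screw's pin when the tray is home (tray_grip x = +78, y = +67 mm), at the top of the flange, 20 mm above the tray's underside. Tray body 116 wide, floor 3 mm thick, walls 20 mm high, 3 thick, with an 18 mm flange along each long side: 152 mm wide over all
- lane1 (a point): centre of the floor of lane 1 of the tray (tray_grip x = +62 mm, 29 mm below it). The four lanes run across the tray along its y, each 47 wide x 110 mm long, parted by ribs 5 mm high; axes as the tray
- lane2 (a point): centre of the floor of lane 2 of the tray (tray_grip x = +112 mm, 29 mm below it). The four lanes run across the tray along its y, each 47 wide x 110 mm long, parted by ribs 5 mm high; axes as the tray
- lane3 (a point): centre of the floor of lane 3 of the tray (tray_grip x = +162 mm, 29 mm below it). The four lanes run across the tray along its y, each 47 wide x 110 mm long, parted by ribs 5 mm high; axes as the tray
- lane4 (a point): centre of the floor of lane 4 of the tray (tray_grip x = +212 mm, 29 mm below it). The four lanes run across the tray along its y, each 47 wide x 110 mm long, parted by ribs 5 mm high; axes as the tray
- tube_red (a point): centre of a full paint tube with a band coloured red, lying on the table or absent; 100 mm long (x, cap at +x, 50 mm either way), body 26 wide (y) x 20 mm high, this point 10 mm above its underside; stiff and full, 60 g, rests flat
- tube_blue (a point): centre of a full paint tube with a band coloured blue, lying on the table or absent; 100 mm long (x, cap at +x, 50 mm either way), body 26 wide (y) x 20 mm high, this point 10 mm above its underside; stiff and full, 60 g, rests flat
- tube_yellow (a point): centre of a full paint tube with a band coloured yellow, lying on the table or absent; 100 mm long (x, cap at +x, 50 mm either way), body 26 wide (y) x 20 mm high, this point 10 mm above its underside; stiff and full, 60 g, rests flat
- tube_green (a point): centre of a full paint tube with a band coloured green, lying on the table or absent; 100 mm long (x, cap at +x, 50 mm either way), body 26 wide (y) x 20 mm high, this point 10 mm above its underside; stiff and full, 60 g, rests flat
- tube_orange (a point): centre of a full paint tube with a band coloured orange, lying on the table or absent; 100 mm long (x, cap at +x, 50 mm either way), body 26 wide (y) x 20 mm high, this point 10 mm above its underside; stiff and full, 60 g, rests flat
- jar_at (a point): centre of a closed green glass jar with a brass lid, 72 mm diameter, 85 mm high
- solvent_at (a point): centre of a solvent bottle, 60 mm diameter, 150 mm high, clear with a paper label and a white cap
- mug_at (a point): centre of a steel mug, 76 mm diameter, 80 mm high
Not all that is in view belongs to the job. What is shaped like the part that bears tube_yellow but turquoise is not meant. Leave any turquoise look-alike of the part that bears tube_blue alone.

How it is judged:
On the way, in this order (a step that is already met when the one before it is completed fails the run):
1. the captive screw is pulled up and screwed up to its stop (value of joint screw_turn above 3.8 rad), for 0.2 s.
2. the tray is fully home in the case with every tube lying in it (x of tray_grip in the frame of case above -0.143 m and y of tray_grip in the frame of case between -0.008 and 0.008 m and z of tray_grip in the frame of case below 0.042 m and angle between the x axis of tray_grip and the x axis of case, either way round below 0.06 rad and x of tube_red in the frame of tray_grip between 0.037 and 0.237 m and y of tube_red in the frame of tray_grip between -0.05 and 0.05 m and z of tube_red in the frame of tray_grip between -0.03 and -0.015 m and x of tube_blue in the frame of tray_grip between 0.037 and 0.237 m and y of tube_blue in the frame of tray_grip between -0.05 and 0.05 m and z of tube_blue in the frame of tray_grip between -0.03 and -0.015 m and x of tube_yellow in the frame of tray_grip between 0.037 and 0.237 m and y of tube_yellow in the frame of tray_grip between -0.05 and 0.05 m and z of tube_yellow in the frame of tray_grip between -0.03 and -0.015 m and x of tube_green in the frame of tray_grip between 0.037 and 0.237 m and y of tube_green in the frame of tray_grip between -0.05 and 0.05 m and z of tube_green in the frame of tray_grip between -0.03 and -0.015 m and x of tube_orange in the frame of tray_grip between 0.037 and 0.237 m and y of tube_orange in the frame of tray_grip between -0.05 and 0.05 m and z of tube_orange in the frame of tray_grip between -0.03 and -0.015 m), for 0.2 s.
At the end, for the whole second after the job is handed in: The tray is home in the case (within 5 mm of its back stop, straight), every tube that was present lies flat on the tray's floor in a lane, and the screw is right down in the notch (screw_pull below 3 mm), all released and at rest (all of step 2 and value of joint screw_pull below 0.003 m and velocity of joint screw_pull below 0.01 m/s); the robot touches nothing.
It fails at once if the jar is pushed more than 40 mm or tipped (distance of jar_at from where it was at the start of the episode above 0.04 m or angle between jar_at's own z axis and vertical above 0.5 rad).
It fails at once if the solvent is pushed more than 40 mm or tipped (distance of solvent_at from where it was at the start of the episode above 0.04 m or angle between solvent_at's own z axis and vertical above 0.5 rad).
It fails at once if the mug is pushed more than 40 mm or tipped (distance of mug_at from where it was at the start of the episode above 0.04 m or angle between mug_at's own z axis and vertical above 0.5 rad).
Of tube_red_b, tube_blue_b, tube_yellow_b, tube_green_b, tube_orange_b only 2 to 4 are there at a start; the rules pass over those that are not, and their reading is None.
At some moment in a run one of tube_red_b, tube_blue_b, tube_yellow_b, tube_green_b, tube_orange_b may be knocked a few centimetres aside while the robot is not near it.
Once in a run the grip may slacken for a moment while it holds something.
It also fails if it takes over 210 s, if anything falls off the work surface, if the arm or the gripper's body presses on something with over 40 N, if the wrist force passes 120 N, or if a joint passes its speed limit or range.

## Working session

There is one attempt and no reset: what is moved stays moved. The work goes in short steps, Python scripts to look and compute and a tool call to move; the robot and the scene stay as the last step left them, time stands still between calls to the robot, and variables do not carry over. Pictures are saved under pics/ and viewed, at most 15 in all, crops included, and the job is handed in when it is done.

Besides the shell and the picture viewer there is one more tool, called after ">>>" as name([rows], argument=value, ...), one row to a line, values as JSON. play_rows: Moves the arm, as the interface text tells. Its arguments: {"type":"object","properties":{"series":{"type":"array"},"force":{"type":"number"}},"required":["series"]}

```bash
mkdir -p pics
cat > h.py <<'E'
import numpy as np, cv2
from scipy.spatial.transform import Rotation as R
from cell import bot, camera, ticket
def pose():
    s=bot.observe(); q=s["tcp_rot"]; return np.array(s["tool_pos"]), R.from_quat([q[1],q[2],q[3],q[0]]).as_matrix(), s
def snap(name,fn):
    p,r,s=pose(); c=camera(name); cv2.imwrite(fn,c["pixels"][:,:,::-1])
    if name=="wrist":
        T=np.array(c["tool_from_camera"]); Rc=r@T[:3,:3]; o=r@T[:3,3]+p
    else:
        Rc=np.array(c["R"]).T; o=-Rc@np.array(c["t"])
    np.savez(fn[:-4],K=c["K"],Rc=Rc,o=o); return c
def pix(fn,u,v,z):
    d=np.load(fn[:-4]+".npz"); ray=d["Rc"]@np.linalg.solve(d["K"],[u,v,1.]); o=d["o"]
    return np.round(o+ray*(z-o[2])/ray[2],4)
def proj(fn,X):
    d=np.load(fn[:-4]+".npz"); c=d["Rc"].T@(np.array(X)-d["o"]); q=d["K"]@c; return q[:2]/q[2]
def go(target,yaw=None):
    """print shift in tool axes (cm) and turn about tool z (deg) to have TCP at target, tool y axis along world yaw(deg) mod 180"""
    p,r,s=pose(); print("pos",p.round(4),"shift cm",(r.T@(np.array(target)-p)*100).round(2))
    a=np.degrees(np.arctan2(r[1,1],r[0,1])); print("tool y yaw",a.round(1))
    if yaw is not None:
        print("rz (deg)",-((yaw-a+90)%180-90), "j6",s["joint_positions"][5])
    z=r[:,2]; print("toolz",z.round(3))
E
python3 - <<'E'
from h import *
p,r,s=pose(); print(s); print(r.round(3))
for n in("top","scene"):
    c=snap(n,f"pics/{n}1.png")
E
```

```text
{'time_s': 0.0, 'joint_positions': array([ 1.07887496e+00,  2.45809040e-01,  1.55901179e+00, -4.62326636e-06,
        1.33870618e+00, -1.74102839e-01]), 'joint_velocities': array([-0.00189233, -0.00067261,  0.001634  , -0.00081542, -0.00071481,
       -0.0017442 ]), 'tau': array([-2.66739837e-03, -4.29503167e+01, -3.26125646e+01, -2.74176446e-04,
        5.36290536e-03, -1.34595004e-05]), 'tool_pos': array([0.20285151, 0.61694923, 0.23018474]), 'tcp_rot': array([-3.14036318e-04,  1.58240708e-01,  9.87400093e-01, -9.14778345e-04]), 'contact_force': array([ 0.26922464,  0.2404183 , -0.0119904 ]), 'moment': array([0.05244102, 0.0389337 , 0.00305712]), 'gripper_force': 0.0, 'grip_width': 0.08520640100563143}
[[-0.95   0.312 -0.001]
 [ 0.312  0.95  -0.002]
 [ 0.    -0.002 -1.   ]]
```

View pics/top1.png

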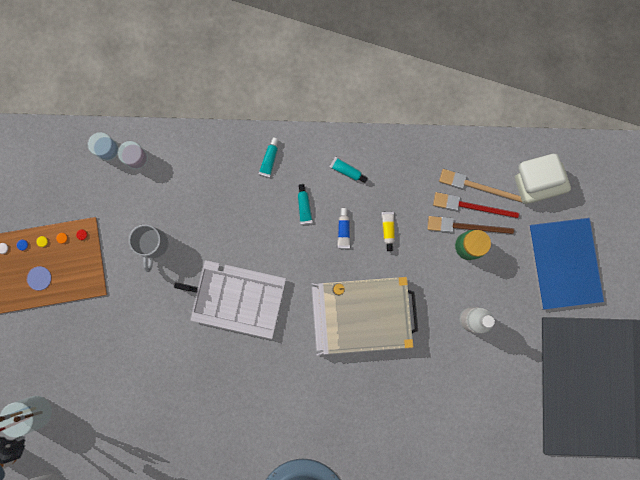

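View pics/scene1.png

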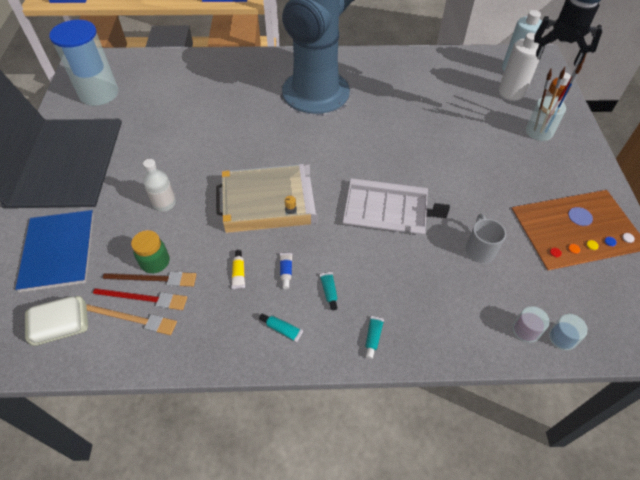

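The top view shows a blue-band tube at (344,228) and a yellow-band tube at (389,231). The turquoise look-alikes at (269,158), (305,204) and (349,170) aren't meant. The case is at (365,315) with its mouth on the left, and the tray is at (240,300) with its grip at (185,287). I'll confirm these in one enlarged crop.

Run:
```python
import cv2
i=cv2.imread("pics/top1.png")[180:370,170:430]; cv2.imwrite("pics/crop1.png",cv2.resize(i,None,fx=3,fy=3,interpolation=cv2.INTER_CUBIC))
```

```text
(no output)
```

View pics/crop1.png

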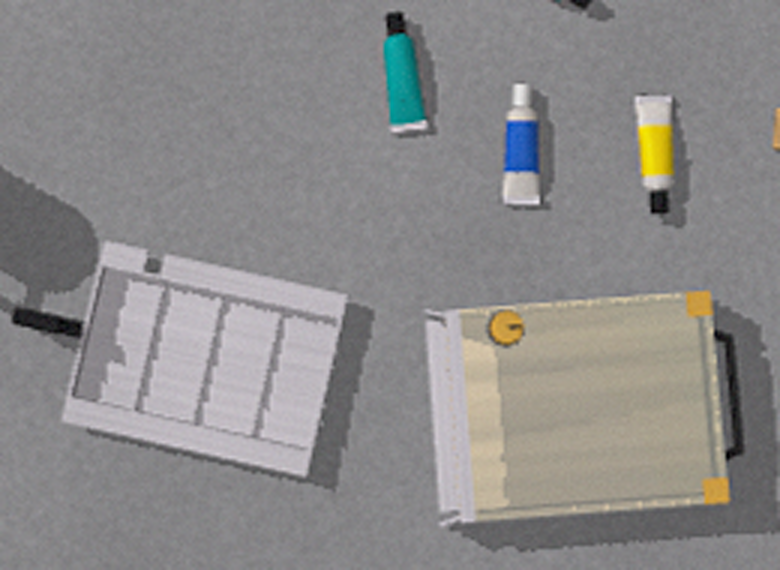

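The crop confirms the blue-band tube at crop (521,145), the yellow at (657,153), and turquoise at (405,75), which I leave alone. The tray grip runs (14,316)-(82,328) and the screw head is at (506,327).

Run:
```python
from h import *
def P(x,y,z): return pix("pics/top1.png",170+x/3-.33,180+y/3-.33,z)
def ln(n,a,b): print(n,(a+b)/2,"yaw",np.degrees(np.arctan2(*(b-a)[1::-1])).round(1),"len",np.linalg.norm(b-a).round(4))
print("screw",P(506,327,.084))
c=[P(711,293,.044),P(728,502,.044),P(470,520,.044),P(457,312,.044)]
print(c); ln("case back",c[1],c[0]); ln("case sideL",c[3],c[0]);ln("case sideR",c[2],c[1]); print("case ctr",sum(c)/4)
t=[P(104,240,.02),P(347,294,.02),P(308,475,.02),P(64,423,.02)]
ln("tray L",t[0],t[1]);ln("tray R",t[3],t[2]);print("tray ctr",sum(t)/4)
ln("grip",P(14,316,.046),P(82,328,.046))
ln("blue",P(522,204,.01),P(520,85,.01)); ln("yellow",P(655,96,.01),P(660,212,.01))
print("jar",pix("pics/top1.png",477,243,.085),"solv",pix("pics/top1.png",487,321,.15),"mug",pix("pics/top1.png",146,238,.08))
```

```text
screw [ 0.5203 -0.0722  0.084 ]
[array([ 0.5533, -0.2392,  0.044 ]), array([ 0.3864, -0.2548,  0.044 ]), array([ 0.3666, -0.0486,  0.044 ]), array([ 0.5323, -0.0339,  0.044 ])]
case back [ 0.46985 -0.247    0.044  ] yaw 5.3 len 0.1676
case sideL [ 0.5428  -0.13655  0.044  ] yaw -84.2 len 0.2064
case sideR [ 0.3765 -0.1517  0.044 ] yaw -84.5 len 0.2071
case ctr [ 0.45965  -0.144125  0.044   ]
tray L [0.56485 0.15785 0.02   ] yaw -100.9 len 0.2058
tray R [0.4154  0.18425 0.02   ] yaw -100.3 len 0.2042
tray ctr [0.490125 0.17105  0.02    ]
grip [0.5151 0.2962 0.046 ] yaw -98.4 len 0.056
blue [ 0.6747  -0.08415  0.01   ] yaw 2.2 len 0.1003
yellow [ 0.66985 -0.1984   0.01   ] yaw -176.7 len 0.0977
jar [ 0.6375 -0.3989  0.085 ] solv [ 0.4559 -0.4034  0.15  ] mug [0.6284 0.3891 0.08  ]
```

>>> play_rows([
  [[0,0,0],[-3.4,-3.6,0],-1],
  [[0,0,0],[-6.8,-7.3,0],-1],
  [[0,0,0],[-10.2,-11,0],-1],
  [[0,0,0],[-13.6,-14.6,0],-1],
  [[0,0,0],[-17,-18.3,0],-1],
], force=60)

```text
time_s: 0.6
tool_pos: [0.3075, 0.3888, 0.2308]
tcp_rot: [-0.0, 0.158, 0.987, -0.0]
contact_force: [1.6, 0.1, 0.4]
grip_width: 0.0852
gripper_force: 0.0
```

>>> play_rows([
  [[0,0,0],[-3.4,-3.6,0],-1],
  [[0,0,0],[-6.8,-7.3,0],-1],
  [[0,0,0],[-10.2,-11,0],-1],
  [[0,0,0],[-13.6,-14.6,0],-1],
  [[0,0,0],[-17,-18.3,0],-1],
])

```text
time_s: 1.1
tool_pos: [0.4117, 0.1621, 0.2312]
tcp_rot: [0.0, 0.158, 0.987, 0.0]
contact_force: [0.7, 0.2, -0.1]
grip_width: 0.0856
gripper_force: 0.0
```

>>> play_rows([
  [[0,0,0],[-3.4,-3.6,0],-1],
  [[0,0,0],[-6.8,-7.3,0],-1],
  [[0,0,0],[-10.2,-11,0],-1],
  [[0,0,0],[-13.6,-14.6,0],-1],
  [[0,0,0],[-17,-18.3,0],-1],
])

```text
time_s: 1.6
tool_pos: [0.516, -0.0647, 0.231]
tcp_rot: [-0.0, 0.159, 0.987, 0.0]
contact_force: [1.4, 0.5, 0.3]
grip_width: 0.0852
gripper_force: 0.0
```

>>> play_rows([
  [[0,0,8.5],[0,0,0],-1],
  [[0,0,17],[0,0,0],-1],
  [[0,0,25.5],[0,0,0],-1],
  [[0,0,34],[0,0,0],-1],
  [[0,0,42],[0,0,0],-1],
])

```text
time_s: 2.1
tool_pos: [0.5154, -0.0626, 0.2307]
tcp_rot: [-0.001, 0.504, 0.864, -0.0]
contact_force: [-0.4, -0.4, 0.2]
grip_width: 0.0853
gripper_force: 0.0
```

>>> play_rows([
  [[0,0,8.5],[0,0,0],-1],
  [[0,0,17],[0,0,0],-1],
  [[0,0,25.5],[0,0,0],-1],
  [[0,0,34],[0,0,0],-1],
  [[0,0,42],[0,0,0],-1],
])

```text
time_s: 2.6
tool_pos: [0.5153, -0.0626, 0.2308]
tcp_rot: [-0.0, 0.78, 0.626, -0.0]
contact_force: [0.8, 0.1, -1.1]
grip_width: 0.0855
gripper_force: 0.0
```

>>> play_rows([
  [[0,0,8.5],[0,0,0],-1],
  [[0,0,17],[0,0,0],-1],
  [[0,0,25.5],[0,0,0],-1],
  [[0,0,34],[0,0,0],-1],
  [[0,0,42],[0,0,0],-1],
])

```text
time_s: 3.1
tool_pos: [0.5153, -0.0625, 0.2308]
tcp_rot: [-0.0, 0.953, 0.304, -0.0]
contact_force: [-0.5, -0.3, -0.1]
grip_width: 0.0859
gripper_force: 0.0
```

>>> play_rows([
  [[0,0,8.5],[0,0,0],-1],
  [[0,0,17],[0,0,0],-1],
  [[0,0,25.5],[0,0,0],-1],
  [[0,0,34],[0,0,0],-1],
  [[0,0,42],[0,0,0],-1],
])

```text
time_s: 3.6
tool_pos: [0.5154, -0.0626, 0.2308]
tcp_rot: [-0.0, 0.998, -0.057, -0.0]
contact_force: [0.5, 0.3, -0.0]
grip_width: 0.0853
gripper_force: 0.0
```

>>> play_rows([
  [[0,0,8.5],[0,0,0],-1],
  [[0,0,17],[0,0,0],-1],
  [[0,0,25.5],[0,0,0],-1],
  [[0,0,34],[0,0,0],-1],
  [[0,0,40],[0,0,0],-1],
])

```text
time_s: 4.1
tool_pos: [0.5154, -0.0626, 0.2308]
tcp_rot: [0.0, 0.919, -0.395, -0.0]
contact_force: [0.1, 0.6, 0.0]
grip_width: 0.0854
gripper_force: 0.0
```

Run:
```python
from h import *
go([.5203,-.0725,.13]); p,r,s=pose(); print(s["joint_positions"].round(3),s["time_s"])
snap("wrist","pics/w1.png"); print("expected screw px",proj("pics/w1.png",[.5203,-.0725,.084]))
```

```text
pos [ 0.5154 -0.0626  0.2308] shift cm [ 1.07  0.32 10.08]
tool y yaw -136.5
toolz [-0.001  0.    -1.   ]
[-0.339 -0.064  1.889  0.     1.317  2.043] 4.1
expected screw px [321.97440023 204.7708297 ]
```

View pics/w1.png

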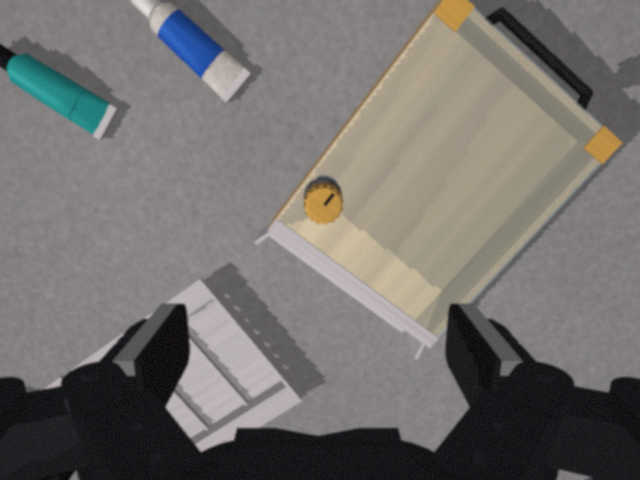

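The wrist picture shows the screw head at (323,202), within 3 px of its predicted position. I'll descend, grip it and pull.

>>> play_rows([
  [[0,0,0],[1.1,0.3,3.5],-1],
  [[0,0,0],[1.1,0.3,7],-1],
  [[0,0,0],[1.1,0.3,10.5],-1],
  [[0,0,0],[1.1,0.3,14],-1],
  [[0,0,0],[1.1,0.3,17.4],-1],
])

```text
time_s: 4.65
tool_pos: [0.5207, -0.0725, 0.0557]
tcp_rot: [0.0, 0.92, -0.391, -0.0]
contact_force: [0.6, -0.1, 0.1]
grip_width: 0.0851
gripper_force: 0.0
```

>>> play_rows([
  [[0,0,0],[0,0,0],1],
  [[0,0,0],[0,0,0],1],
  [[0,0,0],[0,0,0],1],
  [[0,0,0],[0,0,0],1],
  [[0,0,0],[0,0,0],1],
], force=70)

```text
time_s: 5.15
tool_pos: [0.5223, -0.0739, 0.0598]
tcp_rot: [0.001, 0.92, -0.392, 0.002]
contact_force: [-4.3, -3.7, 7.3]
grip_width: 0.0238
gripper_force: 68.2
```

>>> play_rows([
  [[0,0,0],[0,0,0],1],
  [[0,0,0],[0,0,0],1],
  [[0,0,0],[0,0,0],1],
  [[0,0,0],[0,0,0],1],
  [[0,0,0],[0,0,0],1],
])

```text
time_s: 5.65
tool_pos: [0.5222, -0.074, 0.0598]
tcp_rot: [0.001, 0.92, -0.392, 0.001]
contact_force: [-4.3, -2.8, 6.9]
grip_width: 0.0238
gripper_force: 68.2
```

>>> play_rows([
  [[0,0,0],[0,0,-0.25],1],
  [[0,0,0],[0,0,-0.5],1],
  [[0,0,0],[0,0,-0.75],1],
  [[0,0,0],[0,0,-1.0],1],
  [[0,0,0],[0,0,-1.02],1],
])

```text
time_s: 6.15
tool_pos: [0.5213, -0.0733, 0.0673]
tcp_rot: [0.0, 0.92, -0.392, 0.001]
contact_force: [1.4, -5.0, -8.6]
grip_width: 0.0236
gripper_force: 69.1
```

>>> play_rows([
  [[0,0,0],[0,0,-0.1],1],
  [[0,0,0],[0,0,-0.2],1],
  [[0,0,0],[0,0,-0.27],1],
  [[0,0,0],[0,0,-0.27],1],
  [[0,0,0],[0,0,-0.27],1],
])

```text
time_s: 6.65
tool_pos: [0.5212, -0.0733, 0.0696]
tcp_rot: [0.0, 0.92, -0.392, 0.001]
contact_force: [2.9, -5.3, -10.4]
grip_width: 0.0238
gripper_force: 69.1
```

>>> play_rows([
  [[0,0,-8],[0,0,0],1],
  [[0,0,-16],[0,0,0],1],
  [[0,0,-24],[0,0,0],1],
  [[0,0,-32],[0,0,0],1],
  [[0,0,-40],[0,0,0],1],
])

```text
time_s: 7.15
tool_pos: [0.5216, -0.0719, 0.07]
tcp_rot: [-0.001, 0.999, -0.052, 0.001]
contact_force: [4.0, 0.9, -6.5]
grip_width: 0.0236
gripper_force: 69.5
```

>>> play_rows([
  [[0,0,-8],[0,0,0],1],
  [[0,0,-16],[0,0,0],1],
  [[0,0,-24],[0,0,0],1],
  [[0,0,-32],[0,0,-0.05],1],
  [[0,0,-40],[0,0,-0.05],1],
])

```text
time_s: 7.65
tool_pos: [0.5208, -0.0705, 0.0705]
tcp_rot: [-0.002, 0.956, 0.293, 0.0]
contact_force: [0.2, 5.9, -1.1]
grip_width: 0.0236
gripper_force: 70.0
```

>>> play_rows([
  [[0,0,-8],[0,0,0],1],
  [[0,0,-16],[0,0,-0.03],1],
  [[0,0,-24],[0,0,-0.05],1],
  [[0,0,-32],[0,0,-0.07],1],
  [[0,0,-40],[0,0,-0.09],1],
])

```text
time_s: 8.15
tool_pos: [0.5193, -0.07, 0.0711]
tcp_rot: [-0.004, 0.798, 0.602, -0.0]
contact_force: [-4.2, 6.2, 1.0]
grip_width: 0.0238
gripper_force: 70.3
```

>>> play_rows([
  [[0,0,-8],[0,0,-0.02],1],
  [[0,0,-16],[0,0,-0.04],1],
  [[0,0,-24],[0,0,-0.06],1],
  [[0,0,-32],[0,0,-0.08],1],
  [[0,0,-40],[0,0,-0.1],1],
])

```text
time_s: 8.65
tool_pos: [0.518, -0.0705, 0.0717]
tcp_rot: [-0.005, 0.544, 0.839, -0.0]
contact_force: [-8.1, 4.7, 3.1]
grip_width: 0.0236
gripper_force: 70.5
```

>>> play_rows([
  [[0,0,-8],[0,0,-0.02],1],
  [[0,0,-16],[0,0,-0.04],1],
  [[0,0,-24],[0,0,-0.06],1],
  [[0,0,-32],[0,0,-0.08],1],
  [[0,0,-40],[0,0,-0.1],1],
])

```text
time_s: 9.15
tool_pos: [0.5174, -0.0717, 0.0725]
tcp_rot: [-0.005, 0.223, 0.975, -0.0]
contact_force: [-10.8, -1.7, 2.7]
grip_width: 0.024
gripper_force: 70.4
```

Run:
```python
from h import *
p,r,s=pose(); print(s["joint_positions"].round(3),s["contact_force"].round(1),s["moment"].round(2),p)
```

```text
[-0.354  0.163  1.974 -0.002  1.015 -1.473] [-10.8  -1.7   2.7] [-0.55  2.2  -0.14] [ 0.51738765 -0.07172264  0.07254704]
```

>>> play_rows([
  [[0,0,-8],[0,0,-0.02],1],
  [[0,0,-16],[0,0,-0.04],1],
  [[0,0,-24],[0,0,-0.06],1],
  [[0,0,-32],[0,0,-0.07],1],
  [[0,0,-38],[0,0,-0.08],1],
])

```text
time_s: 9.65
tool_pos: [0.5178, -0.0729, 0.0734]
tcp_rot: [-0.004, -0.106, 0.994, 0.0]
contact_force: [-9.4, -5.7, -0.1]
grip_width: 0.0239
gripper_force: 70.2
```

>>> play_rows([
  [[0,0,0],[0,0,0],1],
  [[0,0,0],[0,0,0],1],
  [[0,0,0],[0,0,0],1],
  [[0,0,0],[0,0,0],-1],
  [[0,0,0],[0,0,0],-1],
])

```text
time_s: 10.15
tool_pos: [0.5217, -0.0725, 0.075]
tcp_rot: [0.001, -0.103, 0.995, 0.0]
contact_force: [-0.2, -0.3, -0.2]
grip_width: 0.0521
gripper_force: 0.0
```

>>> play_rows([
  [[0,0,0],[0,0,0],-1],
  [[0,0,0],[0,0,-4],-1],
  [[0,0,0],[0,0,-8],-1],
  [[0,0,0],[0,0,-12],-1],
  [[0,0,0],[0,0,-16],-1],
])

```text
time_s: 10.65
tool_pos: [0.5213, -0.0724, 0.2366]
tcp_rot: [0.001, -0.103, 0.995, 0.0]
contact_force: [1.2, -0.9, -0.6]
grip_width: 0.0855
gripper_force: 0.0
```

Run:
```python
from h import *
p,r,s=pose(); print(s["joint_positions"].round(3),s["contact_force"].round(1),s["moment"].round(2),p)
snap("scene","pics/s2.png"); snap("top","pics/t2.png"); snap("wrist","pics/w2.png")
print("top exp screw up",proj("pics/t2.png",[.5203,-.0725,.0975]))
print("wrist: head up",proj("pics/w2.png",[.5203,-.0725,.0975]),"down",proj("pics/w2.png",[.5203,-.0725,.084]))
a=cv2.imread("pics/s2.png")[180:300,200:320]; a=cv2.resize(a,(400,400)); b=cv2.resize(cv2.imread("pics/w2.png"),(533,400)); cv2.imwrite("pics/m2.png",cv2.resize(np.hstack([a,b]),None,fx=.85,fy=.85))
go([.6747,-.0842,.12],90+2.2)
```

```text
[-3.540e-01 -5.300e-02  1.868e+00  1.000e-03  1.325e+00 -2.131e+00] [ 1.2 -0.9 -0.6] [ 0.01 -0.02  0.03] [ 0.52129914 -0.0723718   0.23658158]
top exp screw up [338.71005046 288.56176532]
wrist: head up [322.28997524 210.57343142] down [322.22317591 206.42171819]
pos [ 0.5233 -0.0731  0.2386] shift cm [-14.51  -4.13  11.98]
tool y yaw 101.8
rz (deg) 9.612293296423019 j6 -2.130893792690518
toolz [ 0.008 -0.002 -1.   ]
```

View pics/m2.png

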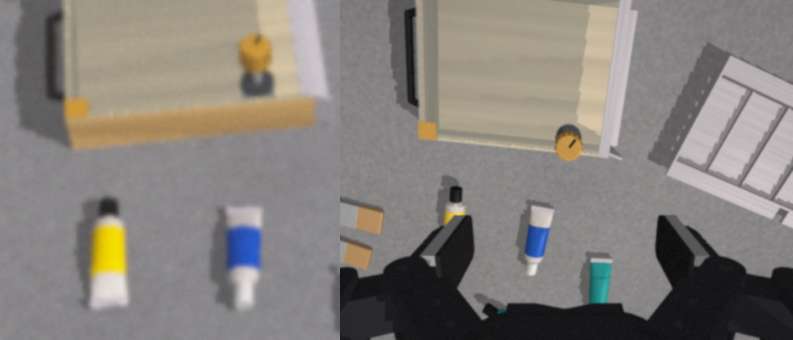

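The screw is up: the head stands raised in the scene view and its mark turned with the tool. Blue is at wrist px (270,387)-(284,292). Next is the blue tube.

Run:
```python
from h import *
a,b=pix("pics/w2.png",283.8,292,.01),pix("pics/w2.png",269.7,386.8,.01)
print((a+b)/2,np.degrees(np.arctan2(*(b-a)[1::-1])),np.linalg.norm(b-a))
go([.6747,-.0842,.007],92.2)
```

```text
[ 0.6755  -0.08465  0.01   ] 2.8020679189782576 0.10432473340488349
pos [ 0.5233 -0.0731  0.2386] shift cm [-14.42  -4.09  23.28]
tool y yaw 101.8
rz (deg) 9.612293296423019 j6 -2.130893792690518
toolz [ 0.008 -0.002 -1.   ]
```

>>> play_rows([
  [[0,0,2],[-3,-0.8,2],-1],
  [[0,0,4],[-6,-1.7,4],-1],
  [[0,0,6],[-9,-2.5,6],-1],
  [[0,0,8],[-12,-3.4,8],-1],
  [[0,0,9.3],[-14.5,-4.1,10],-1],
], force=40)

```text
time_s: 11.3
tool_pos: [0.6721, -0.0828, 0.1317]
tcp_rot: [-0.001, -0.021, 1.0, 0.0]
contact_force: [0.3, -0.4, 0.5]
grip_width: 0.0854
gripper_force: 0.0
```

Run:
```python
from h import *
go([.6750,-.0845,.007],92.5)
```

```text
pos [ 0.6721 -0.0828  0.1317] shift cm [-0.31 -0.19 12.47]
tool y yaw 92.4
rz (deg) -0.06725484774334234 j6 -1.9032050283778172
toolz [-0.002  0.001 -1.   ]
```

>>> play_rows([
  [[0,0,0],[-0.3,-0.2,4],-1],
  [[0,0,0],[-0.3,-0.2,8],-1],
  [[0,0,0],[-0.3,-0.2,11],-1],
  [[0,0,0],[-0.3,-0.2,12.4],-1],
  [[0,0,0],[-0.3,-0.2,12.4],-1],
])

```text
time_s: 11.8
tool_pos: [0.6722, -0.0842, 0.007]
tcp_rot: [-0.003, -0.022, 1.0, 0.001]
contact_force: [-0.5, -0.2, 0.2]
grip_width: 0.0855
gripper_force: 0.0
```

>>> play_rows([
  [[0,0,0],[0,0,0],1],
  [[0,0,0],[0,0,0],1],
  [[0,0,0],[0,0,0],1],
  [[0,0,0],[0,0,0],1],
  [[0,0,0],[0,0,0],1],
])

```text
time_s: 12.3
tool_pos: [0.6756, -0.0854, 0.012]
tcp_rot: [0.001, -0.022, 1.0, -0.0]
contact_force: [-1.1, -1.0, 6.0]
grip_width: 0.0243
gripper_force: 40.3
```

>>> play_rows([
  [[0,0,0],[0,0,-1],1],
  [[0,0,0],[0,0,-4],1],
  [[0,0,0],[0,0,-8],1],
  [[0,0,0],[0,0,-12],1],
  [[0,0,0],[0,0,-15],1],
])

```text
time_s: 12.8
tool_pos: [0.6751, -0.0852, 0.1638]
tcp_rot: [0.001, -0.022, 1.0, -0.0]
contact_force: [0.6, -0.1, -0.5]
grip_width: 0.0245
gripper_force: 44.4
```

>>> play_rows([
  [[0,0,3],[3.6,4.5,0],1],
  [[0,0,6],[7.2,9,0],1],
  [[0,0,9],[10.8,13.5,0],1],
  [[0,0,11],[14.4,18,0],1],
  [[0,0,13],[16,20,0],1],
])

```text
time_s: 13.3
tool_pos: [0.5082, 0.1044, 0.1606]
tcp_rot: [0.0, 0.093, 0.996, 0.0]
contact_force: [0.3, 0.3, -0.3]
grip_width: 0.0245
gripper_force: 44.4
```

Run:
```python
from h import *
snap("wrist","pics/w3.png"); go([.4855,.1465,.1],79.4); print(proj("pics/w3.png",[.4855,.1465,.003]))
```

```text
pos [0.5031 0.1091 0.1593] shift cm [2.37 3.35 5.95]
tool y yaw 79.6
rz (deg) 0.16948713164484275 j6 -1.3986094628178594
toolz [-0.006  0.003 -1.   ]
[371.03085047 172.44248714]
```

View pics/w3.png

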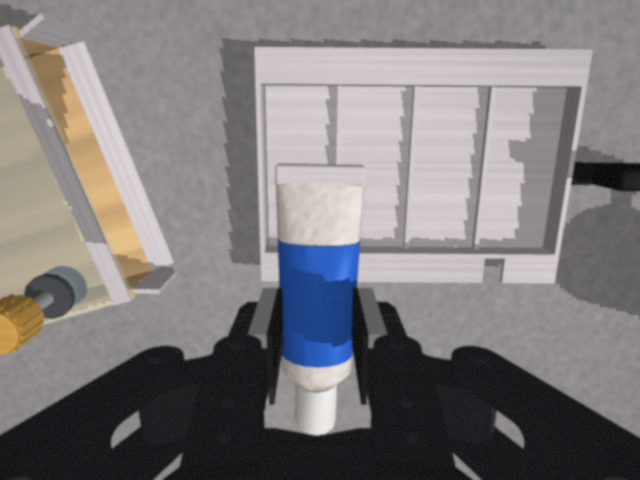

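The wrist view shows blue held, tail at (320,165) and cap at (315,430). The tray rim corners are (255,48), (591,50), (557,283) and (262,281).

Run:
```python
from h import *
f="pics/w3.png"
t=[pix(f,*q,.02) for q in[(255,48),(591,50),(557,283),(262,281)]]
c=sum(t)/4; print(t,c)
for a,b in((1,0),(2,3)): d=t[b]-t[a]; print(np.degrees(np.arctan2(d[1],d[0])),np.linalg.norm(d))
d=(t[0]-t[1]+t[3]-t[2])[:2]; d/=np.linalg.norm(d); print("yaw",np.degrees(np.arctan2(d[1],d[0])))
e=np.array([-d[1],d[0]])
for n,x in(("lane1",-75),("lane2",-25),("lane3",25),("lane4",75),("grip",-137)): print(n,c[:2]+d*x/1000)
p,r,s=pose()
for z in(.010,): 
  a=pix(f,320,165,p[2]+.005); b=pix(f,315,430,p[2]+.005); m=(a+b)/2; print("tube mid rel tcp (tool)",r.T@(m-p)*100, np.linalg.norm(a-b),p)
go([*(c[:2]+d*.025),.1],np.degrees(np.arctan2(d[1],d[0])))
```

```text
[array([0.3954, 0.0867, 0.02  ]), array([0.4342, 0.2878, 0.02  ]), array([0.5837, 0.2616, 0.02  ]), array([0.5442, 0.058 , 0.02  ])] [0.489375 0.173525 0.02    ]
-100.9203952081371 0.20480881328692865
-100.97943566201701 0.20739626322573895
yaw -100.95010073632756
lane1 [0.50362155 0.24715947]
lane2 [0.49412385 0.19806982]
lane3 [0.48462615 0.14898018]
lane4 [0.47512845 0.09989053]
grip [0.5153987  0.30803064]
tube mid rel tcp (tool) [-0.40730402 -0.36913125 -0.50189553] 0.10064790112068901 [0.50313271 0.10908351 0.15931487]
pos [0.5031 0.1091 0.1593] shift cm [2.5  3.58 5.96]
tool y yaw 79.6
rz (deg) 0.5195878679724046 j6 -1.3986094628178594
toolz [-0.006  0.003 -1.   ]
```

>>> play_rows([
  [[0,0,0.3],[1.2,1.7,1.2],1],
  [[0,0,0.4],[2.3,3.5,3],1],
  [[0,0,0.4],[2.3,3.5,5],1],
  [[0,0,0.4],[2.3,3.5,7.5],1],
  [[0,0,0.4],[2.3,3.5,10],1],
])

```text
time_s: 13.85
tool_pos: [0.4939, 0.142, 0.0602]
tcp_rot: [0.001, 0.095, 0.996, 0.0]
contact_force: [0.7, 0.6, -1.4]
grip_width: 0.0244
gripper_force: 44.5
```

>>> play_rows([
  [[0,0,0],[0,0,0],1],
  [[0,0,0],[0,0,0],1],
  [[0,0,0],[0,0,0],1],
  [[0,0,0],[0,0,0],1],
  [[0,0,0],[0,0,0],1],
])

```text
time_s: 14.35
tool_pos: [0.4946, 0.1418, 0.0616]
tcp_rot: [0.001, 0.095, 0.995, 0.0]
contact_force: [-0.4, -0.0, -0.2]
grip_width: 0.0244
gripper_force: 44.4
```

Run:
```python
from h import *
go([.4868,.1475,.016],79.2)
```

```text
pos [0.4946 0.1418 0.0616] shift cm [0.89 0.41 4.56]
tool y yaw 79.1
rz (deg) -0.10722805753853493 j6 -1.3218529709674807
toolz [ 0.002  0.    -1.   ]
```

>>> play_rows([
  [[0,0,0],[0.8,0.4,1],1],
  [[0,0,0],[0.8,0.4,2],1],
  [[0,0,0],[0.8,0.4,3],1],
  [[0,0,0],[0.8,0.4,4],1],
  [[0,0,0],[0.8,0.4,4.5],1],
])

```text
time_s: 14.85
tool_pos: [0.4856, 0.1471, 0.0148]
tcp_rot: [-0.002, 0.095, 0.995, -0.0]
contact_force: [-19.6, -2.3, 47.7]
grip_width: 0.0247
gripper_force: 49.8
```

>>> play_rows([
  [[0,0,0],[0,0,0],1],
  [[0,0,0],[0,0,0],1],
  [[0,0,0],[0,0,0],1],
  [[0,0,0],[0,0,0],0.2],
  [[0,0,0],[0,0,0],0.2],
])

```text
time_s: 15.35
tool_pos: [0.4868, 0.1472, 0.0154]
tcp_rot: [0.0, 0.095, 0.995, -0.0]
contact_force: [0.3, -0.6, -0.5]
grip_width: 0.0347
gripper_force: 0.0
```

>>> play_rows([
  [[0,0,0],[0,0,0],0.2],
  [[0,0,0],[0,0,-3],0.2],
  [[0,0,0],[0,0,-7],0.2],
  [[0,0,0],[0,0,-11],-1],
  [[0,0,0],[0,0,-15],-1],
])

```text
time_s: 15.85
tool_pos: [0.4864, 0.1472, 0.1669]
tcp_rot: [-0.0, 0.095, 0.995, -0.0]
contact_force: [1.3, -0.8, -0.3]
grip_width: 0.062
gripper_force: 0.0
```

>>> play_rows([
  [[0,0,0],[0,0,0],-1],
  [[0,0,0],[0,0,0],-1],
  [[0,0,0],[0,0,0],-1],
  [[0,0,0],[0,0,0],-1],
  [[0,0,0],[0,0,0],-1],
])

```text
time_s: 16.35
tool_pos: [0.4858, 0.1471, 0.1639]
tcp_rot: [-0.001, 0.095, 0.995, -0.0]
contact_force: [0.4, 0.1, 0.3]
grip_width: 0.0854
gripper_force: 0.0
```

Run:
```python
from h import *
snap("top","pics/t3.png"); snap("wrist","pics/w4.png"); go([.6698,-.1984,.12],93.3)
a=cv2.resize(cv2.imread("pics/t3.png")[110:350,160:430],None,fx=2,fy=2,interpolation=cv2.INTER_CUBIC)
cv2.imwrite("pics/m3.png",a)
```

```text
pos [0.4862 0.1472 0.1645] shift cm [-24.57 -30.46   4.42]
tool y yaw 79.1
rz (deg) -14.207643318185234 j6 -1.3099478794467454
toolz [-0.002 -0.    -1.   ]
```

View pics/w4.png

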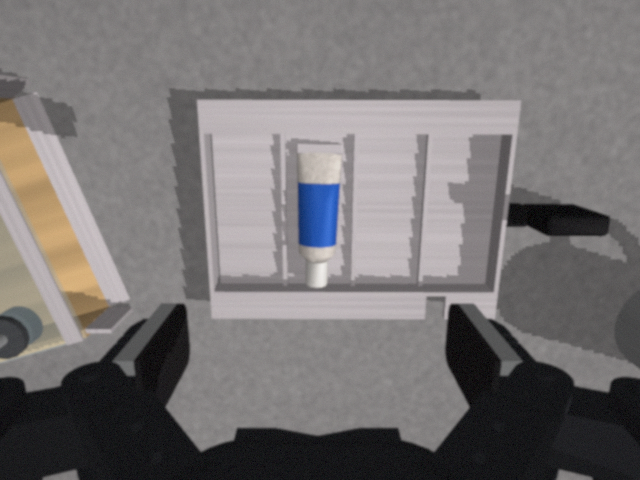

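View pics/m3.png

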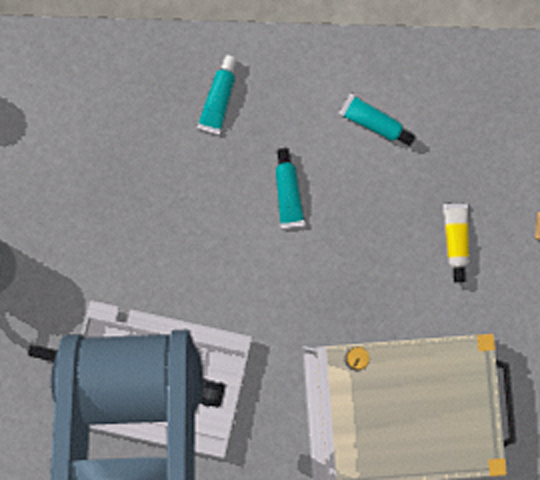

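Blue lies flat in lane 3, at (320,215) in the wrist view. Yellow is unmoved at crop (457,243), and the turquoise tubes are left alone. Next I'll re-measure the tray and fetch yellow.

Run:
```python
from h import *
f="pics/w4.png"
t=[pix(f,*q,.02) for q in[(198,100),(521,100),(496,319),(212,319)]]
c=sum(t)/4; d=(t[0]-t[1]+t[3]-t[2])[:2]; d/=np.linalg.norm(d); print("tray",c,"yaw",np.degrees(np.arctan2(d[1],d[0])))
for n,x in(("lane2",-25),("lane3",25),("grip",-137)): print(n,c[:2]+d*x/1000)
print("blue",(pix(f,320,145,.013)+pix(f,316,287,.013))/2)
F="pics/t3.png"; a=pix(F,160+455/2-.25,110+204/2-.25,.01);b=pix(F,160+460/2-.25,110+281/2-.25,.01); print("yellow",(a+b)/2,np.degrees(np.arctan2(*(b-a)[1::-1])))
go([.6698,-.1984,.12],93.3)
```

```text
tray [0.48935 0.17355 0.02   ] yaw -100.8466931378725
lane2 [0.49405454 0.19810336]
lane3 [0.48464546 0.14899664]
grip [0.5151309  0.30810239]
blue [0.4875  0.14715 0.013  ]
yellow [ 0.6698  -0.19755  0.01   ] -175.46129577765302
pos [0.4862 0.1472 0.1645] shift cm [-24.57 -30.46   4.42]
tool y yaw 79.1
rz (deg) -14.207643318185234 j6 -1.3099478794467454
toolz [-0.002 -0.    -1.   ]
```

>>> play_rows([
  [[0,0,-3],[-3,-3.8,0],-1],
  [[0,0,-6],[-6,-7.5,0],-1],
  [[0,0,-9],[-9,-11,0],-1],
  [[0,0,-12],[-12,-15,0],-1],
  [[0,0,-14],[-15,-18.6,0],-1],
])

```text
time_s: 16.95
tool_pos: [0.5993, -0.0658, 0.165]
tcp_rot: [-0.0, -0.028, 1.0, 0.0]
contact_force: [0.2, 1.5, 0.3]
grip_width: 0.0854
gripper_force: 0.0
```

Run:
```python
from h import *
go([.6698,-.1984,.12],93.3)
```

```text
pos [ 0.5993 -0.0658  0.165 ] shift cm [ -6.31 -13.63   4.49]
tool y yaw 93.2
rz (deg) -0.1350365773416371 j6 -1.923311590841
toolz [-0.  0. -1.]
```

>>> play_rows([
  [[0,0,0],[-2,-4,1],-1],
  [[0,0,0],[-4,-8,2],-1],
  [[0,0,0],[-5.5,-12,3.5],-1],
  [[0,0,0],[-6.3,-13.6,5],-1],
  [[0,0,0],[-6.3,-13.6,5],-1],
])

```text
time_s: 17.45
tool_pos: [0.668, -0.1981, 0.1118]
tcp_rot: [-0.002, -0.026, 1.0, 0.001]
contact_force: [-0.2, 1.1, -0.8]
grip_width: 0.0856
gripper_force: 0.0
```

>>> play_rows([
  [[0,0,0],[0,0,0],-1],
  [[0,0,0],[0,0,0],-1],
  [[0,0,0],[0,0,0],-1],
  [[0,0,0],[0,0,0],-1],
  [[0,0,0],[0,0,0],-1],
])

```text
time_s: 17.95
tool_pos: [0.6692, -0.1957, 0.1161]
tcp_rot: [0.0, -0.027, 1.0, -0.0]
contact_force: [0.2, 0.1, 0.6]
grip_width: 0.0853
gripper_force: 0.0
```

Run:
```python
from h import *
go([.6698,-.198,.007],93.8)
```

```text
pos [ 0.6692 -0.1957  0.1161] shift cm [-0.04 -0.23 10.91]
tool y yaw 93.1
rz (deg) -0.6660941401624143 j6 -2.072199205053868
toolz [ 0.001 -0.    -1.   ]
```

>>> play_rows([
  [[0,0,-0.6],[0,-0.2,3],-1],
  [[0,0,-0.6],[0,-0.2,7],-1],
  [[0,0,-0.6],[0,-0.2,10],-1],
  [[0,0,-0.6],[0,-0.2,10.9],-1],
  [[0,0,-0.6],[0,-0.2,10.9],-1],
])

```text
time_s: 18.45
tool_pos: [0.6682, -0.1976, 0.005]
tcp_rot: [-0.001, -0.032, 0.999, 0.001]
contact_force: [-0.4, -0.5, 0.1]
grip_width: 0.0857
gripper_force: 0.0
```

>>> play_rows([
  [[0,0,0],[0,0,0],1],
  [[0,0,0],[0,0,0],1],
  [[0,0,0],[0,0,0],1],
  [[0,0,0],[0,0,0],1],
  [[0,0,0],[0,0,0],1],
])

```text
time_s: 18.95
tool_pos: [0.67, -0.1986, 0.0078]
tcp_rot: [0.001, -0.032, 0.999, -0.001]
contact_force: [-0.3, -0.2, 4.3]
grip_width: 0.0251
gripper_force: 40.3
```

>>> play_rows([
  [[0,0,0],[0,0,-1],1],
  [[0,0,0],[0,0,-4],1],
  [[0,0,0],[0,0,-8],1],
  [[0,0,0],[0,0,-12],1],
  [[0,0,0],[0,0,-14],1],
])

```text
time_s: 19.45
tool_pos: [0.6708, -0.1989, 0.1516]
tcp_rot: [0.003, -0.032, 0.999, -0.001]
contact_force: [0.3, 0.6, 0.0]
grip_width: 0.0247
gripper_force: 39.8
```

>>> play_rows([
  [[0,0,0],[1.5,4,0],1],
  [[0,0,0],[3,8,0],1],
  [[0,0,0],[4.5,12,0],1],
  [[0,0,0],[6,16,0],1],
  [[0,0,0],[7.5,20,0],1],
])

```text
time_s: 19.95
tool_pos: [0.5803, -0.002, 0.1467]
tcp_rot: [0.0, -0.032, 0.999, 0.0]
contact_force: [1.1, 0.5, -0.4]
grip_width: 0.0246
gripper_force: 39.8
```

>>> play_rows([
  [[0,0,3],[1.5,4,0],1],
  [[0,0,6],[3,8,0],1],
  [[0,0,9],[4.5,12,0],1],
  [[0,0,12],[6,16,0],1],
  [[0,0,14],[7.5,19,0],1],
])

```text
time_s: 20.45
tool_pos: [0.4931, 0.1832, 0.1468]
tcp_rot: [0.0, 0.09, 0.996, 0.0]
contact_force: [0.2, 1.0, -0.3]
grip_width: 0.0252
gripper_force: 39.8
```

>>> play_rows([
  [[0,0,0],[0,0,0],1],
  [[0,0,0],[0,0,0],1],
  [[0,0,0],[0,0,0],1],
  [[0,0,0],[0,0,0],1],
  [[0,0,0],[0,0,0],1],
])

```text
time_s: 20.95
tool_pos: [0.4948, 0.1805, 0.1464]
tcp_rot: [0.0, 0.091, 0.996, -0.0]
contact_force: [0.9, -0.1, -0.6]
grip_width: 0.025
gripper_force: 39.8
```

Run:
```python
from h import *
snap("wrist","pics/w5.png"); go([.4938,.1975,.016],79.2)
```

```text
pos [0.4947 0.1806 0.1464] shift cm [ 0.4   1.65 13.04]
tool y yaw 79.6
rz (deg) 0.4151350831139382 j6 -1.254990152762939
toolz [-0. -0. -1.]
```

View pics/w5.png

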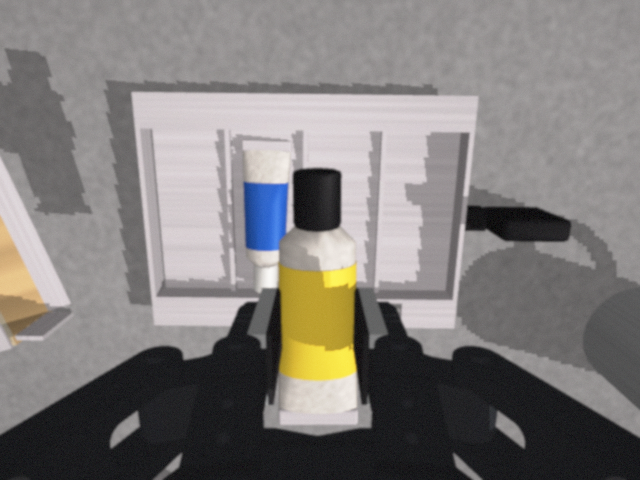

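Yellow is held straight and blue sits in lane 3, at (266,215). Now lowering yellow into lane 2.

>>> play_rows([
  [[0,0,0.4],[0.5,1.6,2.5],1],
  [[0,0,0.4],[0.5,1.6,5],1],
  [[0,0,0.4],[0.5,1.6,7.5],1],
  [[0,0,0.4],[0.5,1.6,9.5],1],
  [[0,0,0.4],[0.5,1.6,10.5],1],
])

```text
time_s: 21.5
tool_pos: [0.4912, 0.1974, 0.0394]
tcp_rot: [-0.002, 0.094, 0.996, -0.0]
contact_force: [-0.4, -0.1, -0.4]
grip_width: 0.0249
gripper_force: 39.8
```

>>> play_rows([
  [[0,0,0],[0,0,0.6],1],
  [[0,0,0],[0,0,1.2],1],
  [[0,0,0],[0,0,1.8],1],
  [[0,0,0],[0,0,2.3],1],
  [[0,0,0],[0,0,2.7],1],
])

```text
time_s: 22.0
tool_pos: [0.4925, 0.198, 0.0144]
tcp_rot: [0.0, 0.093, 0.996, 0.0]
contact_force: [-0.3, 0.2, -1.4]
grip_width: 0.0247
gripper_force: 39.8
```

Run:
```python
from h import *
p,r,s=pose();print(p,s["contact_force"])
```

```text
[0.49252963 0.19801135 0.01437155] [-0.27239701  0.16376087 -1.3749892 ]
```

Next: lower the last 2 mm, release, retreat, and head toward the tray grip at about (.515,.307).

>>> play_rows([
  [[0,0,0],[0,0,0.1],1],
  [[0,0,0],[0,0,0.2],1],
  [[0,0,0],[0,0,0.2],1],
  [[0,0,0],[0,0,0.2],0.2],
  [[0,0,0],[0,0,0.2],0.2],
])

```text
time_s: 22.5
tool_pos: [0.4926, 0.198, 0.0127]
tcp_rot: [0.0, 0.093, 0.996, 0.0]
contact_force: [-0.1, 0.2, 0.1]
grip_width: 0.0342
gripper_force: 0.0
```

>>> play_rows([
  [[0,0,0],[0,0,0],0.2],
  [[0,0,0],[0,0,-3],0.2],
  [[0,0,0],[0,0,-7],0.2],
  [[0,0,0],[0,0,-11],-1],
  [[0,0,0],[0,0,-14],-1],
])

```text
time_s: 23.0
tool_pos: [0.4931, 0.1981, 0.1552]
tcp_rot: [0.001, 0.093, 0.996, 0.0]
contact_force: [0.7, 0.4, -0.5]
grip_width: 0.0622
gripper_force: 0.0
```

>>> play_rows([
  [[0,0,0],[0,0,0],-1],
  [[0,0,0],[0,0,0],-1],
  [[0,0,0],[0,0,0],-1],
  [[0,0,0],[0,0,0],-1],
  [[0,0,0],[0,0,0],-1],
])

```text
time_s: 23.5
tool_pos: [0.4915, 0.1978, 0.151]
tcp_rot: [-0.001, 0.093, 0.996, -0.0]
contact_force: [0.8, -0.1, -0.2]
grip_width: 0.0857
gripper_force: 0.0
```

Run:
```python
from h import *
snap("wrist","pics/w6.png"); go([.515,.307,.12],-10.8)
```

```text
pos [0.4917 0.1978 0.1513] shift cm [-0.26 11.16  3.12]
tool y yaw 79.3
rz (deg) -89.9093686819208 j6 -1.2153978824501752
toolz [-0.002 -0.    -1.   ]
```

View pics/w6.png

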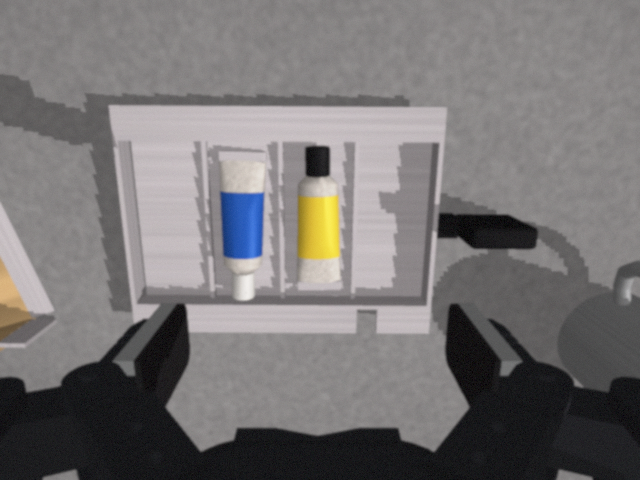

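Yellow lies flat in lane 2, at (318,215), and blue in lane 3, at (242,225). Now the tray grip, seen at (500,230).

>>> play_rows([
  [[0,0,8],[-0.1,2.5,0],-1],
  [[0,0,16],[-0.2,5,0],-1],
  [[0,0,24],[-0.3,7.5,0],-1],
  [[0,0,32],[-0.3,10,0],-1],
  [[0,0,40],[-0.3,11.1,0],-1],
])

```text
time_s: 24.05
tool_pos: [0.5158, 0.3081, 0.1518]
tcp_rot: [-0.0, 0.43, 0.903, -0.0]
contact_force: [-0.4, -0.5, -0.3]
grip_width: 0.0857
gripper_force: 0.0
```

>>> play_rows([
  [[0,0,8],[0,0,0],-1],
  [[0,0,16],[0,0,0],-1],
  [[0,0,24],[0,0,0],-1],
  [[0,0,32],[0,0,0],-1],
  [[0,0,40],[0,0,0],-1],
])

```text
time_s: 24.55
tool_pos: [0.5156, 0.3064, 0.1517]
tcp_rot: [-0.0, 0.713, 0.701, -0.0]
contact_force: [-0.7, 0.5, -0.7]
grip_width: 0.0854
gripper_force: 0.0
```

>>> play_rows([
  [[0,0,5],[0,0,0],-1],
  [[0,0,10],[0,0,0],-1],
  [[0,0,10],[0,0,0],-1],
  [[0,0,10],[0,0,0],-1],
  [[0,0,10],[0,0,0],-1],
])

```text
time_s: 25.05
tool_pos: [0.5158, 0.3064, 0.1522]
tcp_rot: [-0.0, 0.77, 0.638, -0.0]
contact_force: [0.2, -0.4, 0.7]
grip_width: 0.0852
gripper_force: 0.0
```

Run:
```python
from h import *
f="pics/w6.png"
t=[pix(f,*q,.02) for q in[(110,106),(447,108),(430,333),(136,332)]]
c=sum(t)/4; d=(t[0]-t[1]+t[3]-t[2])[:2]; d/=np.linalg.norm(d); print("tray",c,"yaw",np.degrees(np.arctan2(d[1],d[0])),"grip",c[:2]-d*.137)
snap("wrist","pics/w7.png"); go([.515,.307,.017],-10.8); print(proj("pics/w7.png",[.515,.307,.046]))
```

```text
tray [0.4895   0.173675 0.02    ] yaw -100.91441921204499 grip [0.51543993 0.30819682]
pos [0.5158 0.3064 0.1522] shift cm [ 0.04 -0.09 13.52]
tool y yaw -10.7
rz (deg) 0.1435306182555678 j6 0.5332574884531872
toolz [-0. -0. -1.]
[314.55928166 233.36463085]
```

View pics/w7.png

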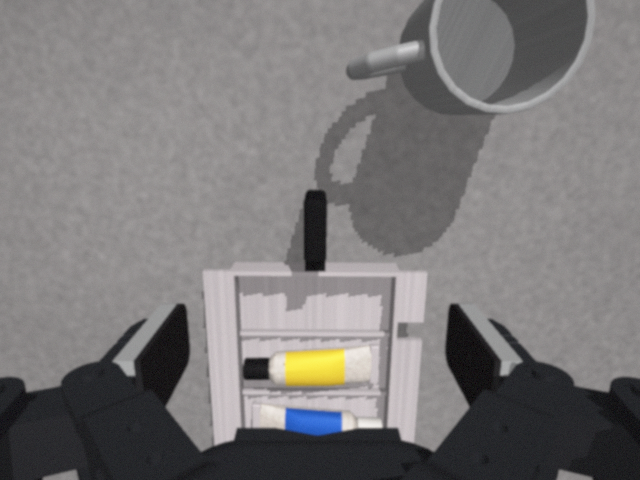

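The wrist view shows the tray grip at (316,230), where predicted. The mug and its handle, at (360,65), are clear of the fingers. Descending and gripping.

>>> play_rows([
  [[0,0,0.2],[0.1,0,3],-1],
  [[0,0,0.2],[0.1,0,6.5],-1],
  [[0,0,0.2],[0.1,0,10],-1],
  [[0,0,0.2],[0.1,0,12.5],-1],
  [[0,0,0.2],[0.1,0,13.3],-1],
])

```text
time_s: 25.6
tool_pos: [0.5137, 0.3066, 0.0161]
tcp_rot: [-0.001, 0.771, 0.637, -0.003]
contact_force: [-0.7, -1.1, -0.7]
grip_width: 0.0852
gripper_force: 0.0
```

>>> play_rows([
  [[0,0,0],[0,0,0],1],
  [[0,0,0],[0,0,0],1],
  [[0,0,0],[0,0,0],1],
  [[0,0,0],[0,0,0],1],
  [[0,0,0],[0,0,0],1],
], force=70)

```text
time_s: 26.1
tool_pos: [0.5166, 0.3079, 0.0206]
tcp_rot: [0.0, 0.771, 0.637, 0.001]
contact_force: [-2.3, 4.6, 7.4]
grip_width: 0.0125
gripper_force: 63.6
```

>>> play_rows([
  [[0,0,0],[0,0,0],1],
  [[0,0,0],[0,0,0],1],
  [[0,0,0],[0,0,0],1],
  [[0,0,0],[0,0,0],1],
  [[0,0,0],[0,0,0],1],
])

```text
time_s: 26.6
tool_pos: [0.5166, 0.3079, 0.0207]
tcp_rot: [-0.0, 0.771, 0.636, 0.001]
contact_force: [-3.4, -0.7, 6.3]
grip_width: 0.0128
gripper_force: 69.6
```

Run:
```python
from h import *
p,r,s=pose(); go([.4217,.2537,p[2]],5.5); print(s["contact_force"],s["joint_positions"])
```

```text
pos [0.5166 0.3079 0.0207] shift cm [-7.12 -8.29 -0.01]
tool y yaw -10.9
rz (deg) -16.439141916504937 j6 0.5395532323767721
toolz [ 0.001  0.001 -1.   ]
[-3.40955839 -0.66365494  6.34431927] [3.48928995e-01 4.06173354e-01 1.78440353e+00 5.15138765e-04
 9.49894307e-01 5.39553232e-01]
```

>>> play_rows([
  [[0,0,-1],[-0.5,-0.6,0],1],
  [[0,0,-3],[-1.3,-1.5,0],1],
  [[0,0,-5],[-2.1,-2.4,0],1],
  [[0,0,-7],[-2.9,-3.4,0],1],
  [[0,0,-8.2],[-3.6,-4.2,0],1],
])

```text
time_s: 27.1
tool_pos: [0.469, 0.2805, 0.0207]
tcp_rot: [0.001, 0.723, 0.691, 0.002]
contact_force: [3.8, 3.8, 4.0]
grip_width: 0.0125
gripper_force: 69.3
```

>>> play_rows([
  [[0,0,-2],[-0.6,-1,0],1],
  [[0,0,-4],[-1.3,-2,0],1],
  [[0,0,-6],[-2,-3.1,0],1],
  [[0,0,-7.5],[-2.6,-4.1,0],1],
  [[0,0,-8.2],[-2.9,-4.5,0],1],
])

```text
time_s: 27.6
tool_pos: [0.4226, 0.2535, 0.0207]
tcp_rot: [0.001, 0.672, 0.741, 0.002]
contact_force: [4.2, 4.1, 4.7]
grip_width: 0.0129
gripper_force: 69.3
```

>>> play_rows([
  [[0,0,0],[0,0,0],1],
  [[0,0,0],[0,0,0],1],
  [[0,0,0],[0,0,0],1],
  [[0,0,0],[0,0,0],1],
  [[0,0,0],[0,0,0],1],
])

```text
time_s: 28.1
tool_pos: [0.4223, 0.2533, 0.0206]
tcp_rot: [0.001, 0.672, 0.741, 0.0]
contact_force: [-1.2, -0.1, 10.6]
grip_width: 0.0128
gripper_force: 70.2
```

Run:
```python
from h import *
p,r,s=pose(); go([.4217,.2537,p[2]],5.5); print(s["contact_force"],s["grip_width"])
snap("top","pics/t4.png")
a=cv2.resize(cv2.imread("pics/t4.png")[220:380,180:430],None,fx=3,fy=3,interpolation=cv2.INTER_CUBIC)
cv2.imwrite("pics/m4.png",a)
```

```text
pos [0.4223 0.2533 0.0206] shift cm [ 0.05 -0.05 -0.  ]
tool y yaw 5.6
rz (deg) 0.06174359172528909 j6 0.21310503476757858
toolz [ 0.001 -0.    -1.   ]
[-1.19235159 -0.12399926 10.58988777] 0.01284214688382309
```

View pics/m4.png

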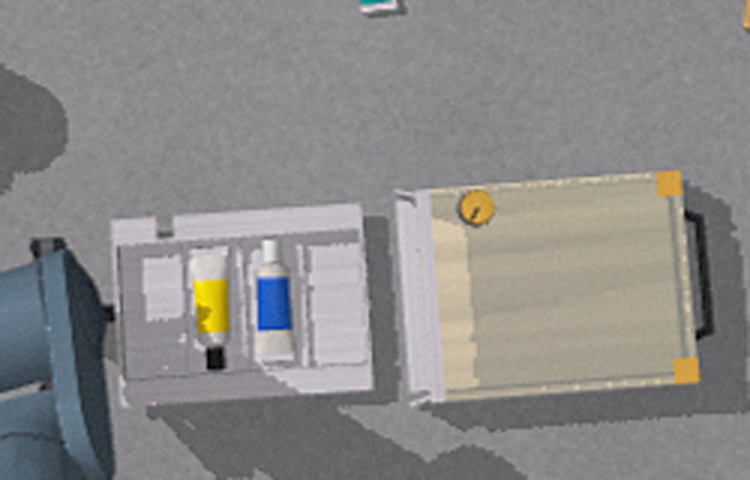

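Tray and tubes are in front of the mouth. Tray corners are (361,205), (374,389), (112,220) and (127,405). Case back corners are (681,172) and (700,382), mouth corners (430,190) and (442,402).

Run:
```python
from h import *
P=lambda x,y,z: pix("pics/t4.png",180+x/3-.33,220+y/3-.33,z)[:2]
t=[P(361,205,.02),P(374,389,.02),P(127,405,.02),P(112,220,.02)]
c=[P(681,172,.044),P(700,382,.044),P(442,402,.044),P(430,190,.044)]
def dirn(q): 
    d=(q[0]-q[3]+q[1]-q[2]); e=(q[0]-q[1]+q[3]-q[2]); a=np.arctan2(d[1],d[0]); b=np.arctan2(e[1],e[0])-np.pi/2; print(np.degrees([a,b]),[np.linalg.norm(x)/2 for x in(d,e)]); return a
a=dirn(t); b=dirn(c); d=np.array([np.cos(b),np.sin(b)]);e=np.array([-d[1],d[0]])
tc=sum(t)/4; cc=sum(c)/4; print("tray",tc,"case",cc,"rel x,y",(tc-cc)@d,(tc-cc)@e)
s=P(477,207,.0975); print("screw",s,(s-cc)@d,(s-cc)@e)
f=(t[0]+t[1])/2; print("front rel",(f-cc)@d,(f-cc)@e)
m=(c[0]+c[1])/2; print("back mid",m)
```

```text
[-84.89883875 -83.53545859] [np.float64(0.20300404552619142), np.float64(0.15010440533175567)]
[-84.17988134 -84.7196106 ] [np.float64(0.20560988546273742), np.float64(0.16896705300146536)]
tray [0.437325 0.1134  ] case [ 0.459875 -0.145525] rel x,y -0.25987698076746263 0.003822694362341139
screw [ 0.52   -0.0724] -0.06665103902547327 0.06723035212480177
front rel -0.15838294898472555 0.0025490627496846992
back mid [ 0.4703 -0.2478]
```

>>> play_rows([
  [[0,0,0],[-0.7,-0.1,0],1],
  [[0,0,0],[-1.6,-0.15,0],1],
  [[0,0,0],[-2.5,-0.15,0],1],
  [[0,0,0],[-3.4,-0.15,0],1],
  [[0,0,0],[-4.2,-0.15,0],1],
])

```text
time_s: 28.65
tool_pos: [0.4246, 0.212, 0.0204]
tcp_rot: [-0.0, 0.673, 0.74, 0.001]
contact_force: [-0.7, 6.3, 6.5]
grip_width: 0.0127
gripper_force: 69.6
```

>>> play_rows([
  [[0,0,0],[-0.8,0,0],1],
  [[0,0,0],[-1.6,0,0],1],
  [[0,0,0],[-2.4,0,0],1],
  [[0,0,0],[-3.2,0,0],1],
  [[0,0,0],[-4,0,0],1],
])

```text
time_s: 29.15
tool_pos: [0.428, 0.1719, 0.02]
tcp_rot: [-0.0, 0.672, 0.74, 0.001]
contact_force: [-0.6, 6.6, 7.3]
grip_width: 0.0126
gripper_force: 69.7
```

Run:
```python
from h import *
p,r,s=pose(); go([.4463,-.0021,.022],5.5); print(s["contact_force"],s["moment"],s["grip_width"])
snap("top","pics/t5.png")
a=cv2.resize(cv2.imread("pics/t5.png")[220:380,180:430],None,fx=3,fy=3,interpolation=cv2.INTER_CUBIC)
cv2.imwrite("pics/m5.png",a)
```

```text
pos [0.428  0.1719 0.02  ] shift cm [-17.49   0.15  -0.23]
tool y yaw 5.5
rz (deg) -0.007893389179898236 j6 0.03750437899190123
toolz [ 0.001  0.001 -1.   ]
[-0.59830406  6.56210601  7.2776967 ] [ 0.58339542  0.06223165 -0.0243745 ] 0.012576538918126321
```

View pics/m5.png

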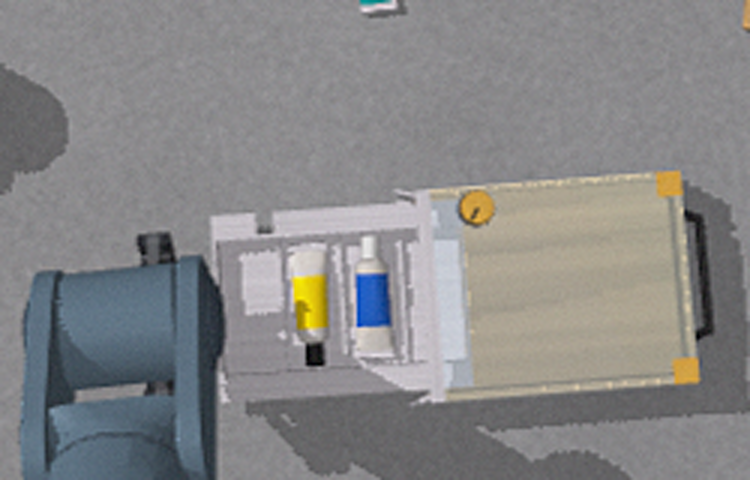

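The tray front is already inside the mouth (its edge is at about (465,300)), and the lateral force is low. I'll keep sliding and lift the grip gradually onto the case floor.

>>> play_rows([
  [[0,0,0],[-0.8,0,-0.03],1],
  [[0,0,0],[-1.6,0,-0.06],1],
  [[0,0,0],[-2.4,0,-0.1],1],
  [[0,0,0],[-3.2,0,-0.13],1],
  [[0,0,0],[-4,0,-0.16],1],
])

```text
time_s: 29.7
tool_pos: [0.4315, 0.1311, 0.0209]
tcp_rot: [-0.0, 0.672, 0.74, -0.0]
contact_force: [-0.2, 4.3, 2.3]
grip_width: 0.0126
gripper_force: 69.1
```

>>> play_rows([
  [[0,0,0],[-0.8,0,-0.03],1],
  [[0,0,0],[-1.6,0,-0.06],1],
  [[0,0,0],[-2.4,0,-0.1],1],
  [[0,0,0],[-3.2,0,-0.12],1],
  [[0,0,0],[-4,0,-0.15],1],
])

```text
time_s: 30.2
tool_pos: [0.4356, 0.0911, 0.0224]
tcp_rot: [-0.0, 0.673, 0.74, -0.0]
contact_force: [-0.2, 3.7, 1.0]
grip_width: 0.0121
gripper_force: 69.0
```

>>> play_rows([
  [[0,0,0],[-0.8,0,0],1],
  [[0,0,0],[-1.6,0,0],1],
  [[0,0,0],[-2.4,0,0],1],
  [[0,0,0],[-3.2,0,0],1],
  [[0,0,0],[-4,0,0],1],
])

```text
time_s: 30.7
tool_pos: [0.4398, 0.0516, 0.0228]
tcp_rot: [-0.0, 0.673, 0.74, 0.0]
contact_force: [-1.6, 6.9, 5.9]
grip_width: 0.0127
gripper_force: 69.5
```

Run:
```python
from h import *
p,r,s=pose(); go([.4463,-.0021,.024],5.5); print(s["contact_force"],s["moment"],s["grip_width"])
```

```text
pos [0.4398 0.0516 0.0228] shift cm [-5.41  0.14 -0.12]
tool y yaw 5.5
rz (deg) -0.033167345968124096 j6 -0.23679005084824145
toolz [ 0.     0.001 -1.   ]
[-1.57331     6.8867246   5.88733225] [ 1.04057345  0.13102584 -0.02100007] 0.012650183765399644
```

>>> play_rows([
  [[0,0,0],[-0.9,0,-0.05],1],
  [[0,0,0],[-1.8,0,-0.1],1],
  [[0,0,0],[-2.7,0,-0.12],1],
  [[0,0,0],[-3.6,0,-0.12],1],
  [[0,0,0],[-4.5,0,-0.12],1],
])

```text
time_s: 31.2
tool_pos: [0.4436, 0.0066, 0.0236]
tcp_rot: [-0.0, 0.673, 0.74, -0.0]
contact_force: [-0.5, 4.2, 2.7]
grip_width: 0.0127
gripper_force: 69.0
```

>>> play_rows([
  [[0,0,0],[-0.3,0,0],1],
  [[0,0,0],[-0.5,0,0],1],
  [[0,0,0],[-0.7,0,0],1],
  [[0,0,0],[-0.8,0,0],1],
  [[0,0,0],[-0.9,0,0],1],
])

```text
time_s: 31.7
tool_pos: [0.4443, -0.0006, 0.0236]
tcp_rot: [-0.001, 0.673, 0.74, 0.001]
contact_force: [-0.3, 13.6, 4.7]
grip_width: 0.0126
gripper_force: 69.4
```

Run:
```python
from h import *
p,r,s=pose(); go([.4463,-.0021,.024],5.5); print(s["contact_force"],s["moment"],s["grip_width"])
```

```text
pos [ 0.4443 -0.0006  0.0236] shift cm [-0.17  0.18 -0.04]
tool y yaw 5.5
rz (deg) -0.04297435451394449 j6 -0.3561530770395603
toolz [-0.001  0.003 -1.   ]
[-0.28305235 13.58546544  4.7068686 ] [2.50543361 0.04733653 0.12374744] 0.012575065916494795
```

>>> play_rows([
  [[0,0,0],[-0.15,0,0],1],
  [[0,0,0],[-0.3,0,0],1],
  [[0,0,0],[-0.3,0,0],1],
  [[0,0,0],[-0.3,0,0],1],
  [[0,0,0],[-0.3,0,0],1],
])

```text
time_s: 32.2
tool_pos: [0.4439, -0.0007, 0.0236]
tcp_rot: [-0.004, 0.673, 0.74, 0.002]
contact_force: [-1.7, 24.7, 9.8]
grip_width: 0.0125
gripper_force: 70.1
```

>>> play_rows([
  [[0,0,0],[0.2,0,0],1],
  [[0,0,0],[0.3,0,0],1],
  [[0,0,0],[0.3,0,0],-1],
  [[0,0,0],[0.3,0,0],-1],
  [[0,0,0],[0.3,0,0],-1],
])

```text
time_s: 32.7
tool_pos: [0.445, -0.0022, 0.0238]
tcp_rot: [0.001, 0.672, 0.74, -0.0]
contact_force: [0.3, 0.6, 0.1]
grip_width: 0.0554
gripper_force: 0.0
```

>>> play_rows([
  [[0,0,0],[0,0,0],-1],
  [[0,0,0],[0,0,0],-1],
  [[0,0,0],[0,0,-4],-1],
  [[0,0,0],[0,0,-9],-1],
  [[0,0,0],[0,0,-14],-1],
])

```text
time_s: 33.2
tool_pos: [0.4439, -0.0017, 0.1648]
tcp_rot: [-0.001, 0.672, 0.74, -0.0]
contact_force: [1.2, 0.1, -0.1]
grip_width: 0.0855
gripper_force: 0.0
```

>>> play_rows([
  [[0,0,0],[0,0,-2],-1],
  [[0,0,0],[0,0,-4],-1],
  [[0,0,0],[0,0,-6],-1],
  [[0,0,0],[0,0,-6],-1],
  [[0,0,0],[0,0,-6],-1],
])

```text
time_s: 33.7
tool_pos: [0.4445, -0.0018, 0.2233]
tcp_rot: [0.0, 0.672, 0.74, -0.0]
contact_force: [0.2, 0.8, -1.0]
grip_width: 0.0849
gripper_force: 0.0
```

Run:
```python
from h import *
p,r,s=pose(); go([.5203,-.0725,.15]); print(s["joint_positions"])
snap("top","pics/t6.png"); snap("scene","pics/s6.png")
a=cv2.resize(cv2.imread("pics/t6.png")[220:370,220:430],None,fx=2.5,fy=2.5,interpolation=cv2.INTER_CUBIC)
b=cv2.resize(cv2.imread("pics/s6.png")[140:260,200:340],(437,375),interpolation=cv2.INTER_CUBIC)
cv2.imwrite("pics/m6.png",cv2.resize(np.hstack([a,b]),None,fx=.8,fy=.8))
```

```text
pos [ 0.4445 -0.0018  0.2233] shift cm [-7.76  6.87  7.33]
tool y yaw 5.5
toolz [-0. -0. -1.]
[-2.60116671e-01 -2.54389523e-01  2.07044541e+00 -1.55088388e-04
  1.32551176e+00 -3.55812646e-01]
```

View pics/m6.png

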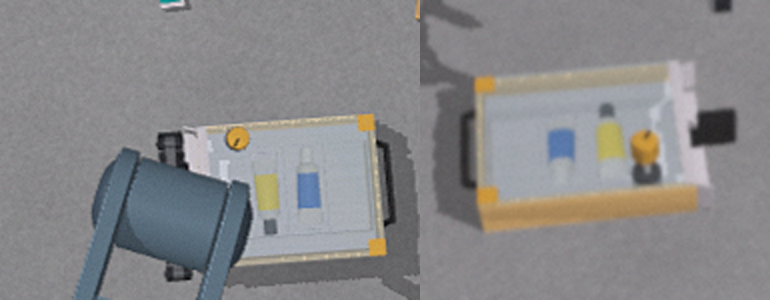

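The tray is home and both tubes are visible through the acrylic. Now to the screw, first turning the wrist back so there is room for a full clockwise turn.

>>> play_rows([
  [[0,0,-8],[-2,1.8,0],-1],
  [[0,0,-16],[-4,3.6,0],-1],
  [[0,0,-24],[-6,5.4,0],-1],
  [[0,0,-32],[-7.8,6.9,0],-1],
  [[0,0,-40],[-7.8,6.9,0],-1],
])

```text
time_s: 34.3
tool_pos: [0.5215, -0.0744, 0.2219]
tcp_rot: [-0.001, 0.377, 0.926, -0.0]
contact_force: [-1.1, 0.2, -0.2]
grip_width: 0.0851
gripper_force: 0.0
```

>>> play_rows([
  [[0,0,-8],[0,0,0],-1],
  [[0,0,-16],[0,0,0],-1],
  [[0,0,-24],[0,0,0],-1],
  [[0,0,-32],[0,0,0],-1],
  [[0,0,-40],[0,0,0],-1],
])

```text
time_s: 34.8
tool_pos: [0.52, -0.0726, 0.2218]
tcp_rot: [-0.002, 0.037, 0.999, 0.0]
contact_force: [-0.6, -1.3, -0.4]
grip_width: 0.0852
gripper_force: 0.0
```

>>> play_rows([
  [[0,0,-8],[0,0,0],-1],
  [[0,0,-16],[0,0,0],-1],
  [[0,0,-18],[0,0,0],-1],
  [[0,0,-18],[0,0,0],-1],
  [[0,0,-18],[0,0,0],-1],
])

```text
time_s: 35.3
tool_pos: [0.5203, -0.0727, 0.2225]
tcp_rot: [-0.001, -0.117, 0.993, 0.0]
contact_force: [0.4, -0.5, 0.6]
grip_width: 0.0854
gripper_force: 0.0
```

Run:
```python
from h import *
p,r,s=pose(); go([.5203,-.0725,.0705]); print(s["joint_positions"])
```

```text
pos [ 0.5203 -0.0727  0.2225] shift cm [-0.03  0.   15.2 ]
tool y yaw 103.4
toolz [-0.002  0.001 -1.   ]
[-3.54699997e-01 -3.94751638e-02  1.88161681e+00 -6.62314595e-05
  1.30141657e+00 -2.16002067e+00]
```

>>> play_rows([
  [[0,0,0],[0,0,4],-1],
  [[0,0,0],[0,0,8],-1],
  [[0,0,0],[0,0,12],-1],
  [[0,0,0],[0,0,14.4],-1],
  [[0,0,0],[0,0,15.1],-1],
])

```text
time_s: 35.8
tool_pos: [0.5182, -0.0719, 0.0691]
tcp_rot: [-0.003, -0.117, 0.993, 0.002]
contact_force: [-0.2, 1.1, 0.1]
grip_width: 0.0854
gripper_force: 0.0
```

>>> play_rows([
  [[0,0,0],[0,0,0],1],
  [[0,0,0],[0,0,0],1],
  [[0,0,0],[0,0,0],1],
  [[0,0,0],[0,0,0],1],
  [[0,0,0],[0,0,0],1],
])

```text
time_s: 36.3
tool_pos: [0.5218, -0.0727, 0.0742]
tcp_rot: [0.001, -0.117, 0.993, -0.0]
contact_force: [0.1, 1.6, 5.0]
grip_width: 0.0238
gripper_force: 68.3
```

>>> play_rows([
  [[0,0,8],[0,0,0],1],
  [[0,0,16],[0,0,0.02],1],
  [[0,0,24],[0,0,0.04],1],
  [[0,0,32],[0,0,0.06],1],
  [[0,0,40],[0,0,0.08],1],
])

```text
time_s: 36.8
tool_pos: [0.5214, -0.074, 0.0734]
tcp_rot: [0.001, 0.231, 0.973, -0.001]
contact_force: [-3.8, -3.8, 7.2]
grip_width: 0.024
gripper_force: 68.6
```

>>> play_rows([
  [[0,0,8],[0,0,0.02],1],
  [[0,0,16],[0,0,0.04],1],
  [[0,0,24],[0,0,0.05],1],
  [[0,0,32],[0,0,0.06],1],
  [[0,0,40],[0,0,0.08],1],
])

```text
time_s: 37.3
tool_pos: [0.5199, -0.0745, 0.0724]
tcp_rot: [-0.001, 0.55, 0.835, -0.003]
contact_force: [-8.2, -5.8, 10.7]
grip_width: 0.0238
gripper_force: 68.9
```

>>> play_rows([
  [[0,0,8],[0,0,0.02],1],
  [[0,0,16],[0,0,0.04],1],
  [[0,0,24],[0,0,0.05],1],
  [[0,0,32],[0,0,0.06],1],
  [[0,0,40],[0,0,0.08],1],
])

```text
time_s: 37.8
tool_pos: [0.5186, -0.0737, 0.0713]
tcp_rot: [-0.001, 0.802, 0.597, -0.003]
contact_force: [-12.2, -4.0, 13.9]
grip_width: 0.0239
gripper_force: 69.3
```

>>> play_rows([
  [[0,0,8],[0,0,0.02],1],
  [[0,0,16],[0,0,0.04],1],
  [[0,0,24],[0,0,0.05],1],
  [[0,0,32],[0,0,0.06],1],
  [[0,0,40],[0,0,0.08],1],
])

```text
time_s: 38.3
tool_pos: [0.5182, -0.0726, 0.0704]
tcp_rot: [-0.002, 0.958, 0.286, -0.004]
contact_force: [-14.1, 0.9, 15.2]
grip_width: 0.0239
gripper_force: 69.6
```

>>> play_rows([
  [[0,0,8],[0,0,0.02],1],
  [[0,0,16],[0,0,0.04],1],
  [[0,0,24],[0,0,0.05],1],
  [[0,0,32],[0,0,0.06],1],
  [[0,0,40],[0,0,0.08],1],
])

```text
time_s: 38.8
tool_pos: [0.5186, -0.0717, 0.0696]
tcp_rot: [-0.001, 0.998, -0.059, -0.004]
contact_force: [-12.1, 5.0, 15.5]
grip_width: 0.0237
gripper_force: 69.5
```

>>> play_rows([
  [[0,0,8],[0,0,0.02],1],
  [[0,0,16],[0,0,0.04],1],
  [[0,0,24],[0,0,0.05],1],
  [[0,0,32],[0,0,0.06],1],
  [[0,0,40],[0,0,0.08],1],
])

```text
time_s: 39.3
tool_pos: [0.5179, -0.0705, 0.066]
tcp_rot: [-0.001, 0.918, -0.397, -0.004]
contact_force: [-0.3, 5.3, -9.1]
grip_width: 0.0241
gripper_force: 69.6
```

Run:
```python
from h import *
p,r,s=pose(); go(p); print(s["joint_positions"],s["contact_force"],s["moment"])
```

```text
pos [ 0.5179 -0.0705  0.066 ] shift cm [0. 0. 0.]
tool y yaw -136.8
toolz [-0.006  0.005 -1.   ]
[-0.35357988  0.17346701  1.97672564  0.00249723  0.99891659  2.0333828 ] [-0.32925108  5.33417999 -9.1262955 ] [1.21430385 0.00720192 0.11077911]
```

The force flipped to −9 N, so the thread has let go and the spring is pulling down. I'll follow it down, release and retreat.

>>> play_rows([
  [[0,0,0],[0,0,0.2],1],
  [[0,0,0],[0,0,0.4],1],
  [[0,0,0],[0,0,0.6],1],
  [[0,0,0],[0,0,0.6],-1],
  [[0,0,0],[0,0,0.6],-1],
])

```text
time_s: 39.8
tool_pos: [0.5211, -0.073, 0.0622]
tcp_rot: [0.0, 0.919, -0.395, 0.001]
contact_force: [0.0, 0.6, 0.6]
grip_width: 0.0517
gripper_force: 0.0
```

>>> play_rows([
  [[0,0,0],[0,0,0],-1],
  [[0,0,0],[0,0,-3],-1],
  [[0,0,0],[0,0,-8],-1],
  [[0,0,0],[0,0,-13],-1],
  [[0,0,0],[0,0,-17],-1],
])

```text
time_s: 40.3
tool_pos: [0.5215, -0.0732, 0.2355]
tcp_rot: [-0.0, 0.919, -0.395, 0.002]
contact_force: [0.9, 0.7, 0.6]
grip_width: 0.0856
gripper_force: 0.0
```

>>> play_rows([
  [[0,0,0],[0,0,-2],-1],
  [[0,0,0],[0,0,-2],-1],
  [[0,0,0],[0,0,-2],-1],
  [[0,0,0],[0,0,-2],-1],
  [[0,0,0],[0,0,-2],-1],
])

```text
time_s: 40.8
tool_pos: [0.5199, -0.0725, 0.2498]
tcp_rot: [0.0, 0.919, -0.395, -0.002]
contact_force: [0.5, -0.2, -0.2]
grip_width: 0.0854
gripper_force: 0.0
```

Run:
```python
from h import *
snap("wrist","pics/w8.png"); snap("scene","pics/s8.png"); f="pics/s8.png"
print("down",proj(f,[.5203,-.0725,.084]),"up9",proj(f,[.5203,-.0725,.093])); print(pose()[0])
a=cv2.resize(cv2.imread(f)[140:240,200:320],(480,400),interpolation=cv2.INTER_CUBIC)
b=cv2.imread("pics/w8.png")[80:400,160:480]; b=cv2.resize(b,(320,400) if 0 else (400,400))
cv2.imwrite("pics/m8.png",cv2.resize(np.hstack([a,b]),None,fx=.9,fy=.9))
```

```text
down [289.3422271  199.04729401] up9 [289.16786142 196.61873036]
[ 0.52028209 -0.07259495  0.25044997]
```

View pics/m8.png

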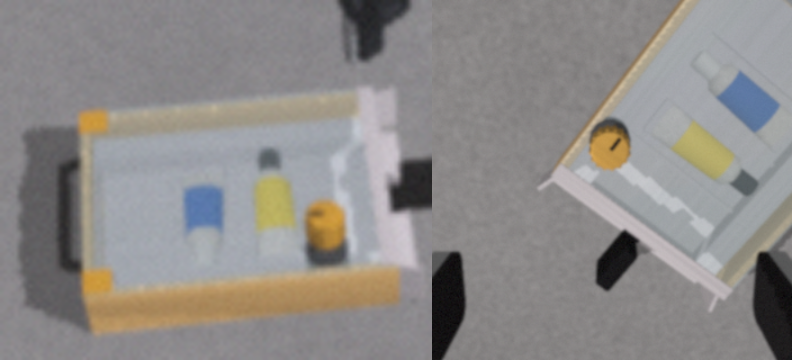

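Run:
```python
import cv2,numpy as np
for f in("scene1","s2","s6","s8"):
    h=cv2.cvtColor(cv2.imread(f"pics/{f}.png"),cv2.COLOR_BGR2HSV)[185:222,278:303]
    m=(h[...,1]>170)&(h[...,2]>110); y,x=np.nonzero(m); print(f,len(x),x.mean()+278,y.mean()+185,y.min()+185,y.max()+185)
```

```text
scene1 62 290.8225806451613 201.83870967741936 197 207
s2 67 289.94029850746267 198.2089552238806 194 203
s6 55 290.0181818181818 198.03636363636363 194 203
s8 51 290.54901960784315 201.88235294117646 198 207
```

The head is back at its original height: 201.9 px, against 201.8 at the start and 198.0 when up. So the pin is down in the notch.

```bash
python3 -c "
from cell import ticket
print(ticket.sign_off())"
```

```text
the job is handed in; nothing more can be done
None
```

I handed the job in: the blue and yellow tubes lie flat in lanes 3 and 2, the tray is home in the case and the screw is down in its notch; sign-off returned no verdict, and I left the jar, solvent, mug and turquoise tubes alone.

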